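Zero the peak pointer, then hold the leak tester's dial at its third position

ROBOT

A 6-joint arm with a two-finger parallel gripper is mounted at the origin on a cart in front of the work surface, level with it; the furniture and walls round the work are solid. World frame = base frame: x ahead of the robot, y to its left, z up, the work surface at z = 0. Lengths are in mm, angles in rad, forces in N, time in s.
With the tool pointing down it reaches from about 275 to 750 mm from the base axis. Payload 10.2 kg.
Tool frame: the origin (TCP) lies midway between the tips of the shut fingers; the grasp point (between the pads) lies 19 mm behind it; z points along the fingers, y is the direction in which the jaws open and shut (so a half turn about z gives the same grasp; the last joint's range is limited). The gripper opens to 85 mm and grips with 20 to 120 N. Pads are 22 mm wide; open, the fingers measure 114 mm over their backs; the gripper's body (76 mm by 85 mm) begins 54 mm behind the grasp point. The pads swing forward as they close: fully open they stand 13 mm farther back than shut.
Start: joints at [-1.441, 0.313, 1.498, -0, 1.331, -0.223], TCP at [181.389, -492.676, 231.294] pointing down, gripper open.
Joint ranges: [-2.94, 2.94], [-0.97, 2.17], [0.19, 2.56], [-1.23, 4.37], [0.02, 3.11], [-2.88, 2.88]. Speed limits (rad/s): [2.39, 2.39, 3.01, 3.14, 3.14, 3.14].

INTERFACE

Orientations are given as a unit quaternion [w, x, y, z].
In Python, from rig import sense, optics, ctrl gives the robot as it stands.
- The arm moves only by the tool play_rows, never from a script. Its argument "plan" is a list of rows, each a list of 7 numbers: the shift along the world's x, y, z in mm, then the turn, a rotation vector about the world's x, y, z in rad, then the opening, from -1 (shut) to 1 (fully open), so that 0 is half open. A call has 1 to 5 rows; each row shifts and turns the pose as measured when the row begins; what a row does not reach is not made up. A row lasts 1/12 s, in which the tool goes at most 41.7 mm and 7.16 degrees, less where a joint would pass 70% of its speed; a pose out of reach is approached as far as the arm can. A call is refused whole if a number of a shift passes 41.7 or a number of a turn 0.125, either way. A call with a gripper value outside its range is refused whole. The fingers move at their own pace and stop on an object; "grip_force" is the grip in N (left out, the last holds). Time passes only in rows, so rows that do not move let the fingers close. It gives the time, the measured TCP pose, the force and the opening at its end, in the units of the state.
- sense(): the state, without advancing time (a new reading comes with each control period).
- optics.capture(name): name is "side" or "top"; returns a dict with "img" (384x512x3 uint8, blue, green, red), "fx", "fy", "cx", "cy" (pixels), "world_to_cam" (4x4, takes a point from world to camera coordinates). Camera axes: x right, y up, looking along -z (the intrinsics and any distortion apply to the point x, -y, -z); pixel columns grow to the right and rows downward; lengths in mm; the calibration is good to about 2 mm. A picture is of the moment at which its call begins. There is no depth.
- ctrl.finish_job(): hands the job in, once; it reports no verdict.
The state is a dict: "time_s": time; "joints": joint angles; "dq": joint speeds; "tau": joint torques, N m; "eef_pos": TCP position; "ee_rot": TCP orientation; "force": force on the tool from outside, world axes, zero at the start; "wrist_torque": the same for the moment, N m; "grip_width": opening from 0.0 (shut) to 1.0 (fully open).
Only numpy, scipy, OpenCV 4.12 (cv2) and the standard library are available. Lean on these libraries where they do the work, as an engineer would, in place of code of your own. Each camera call takes 0.05 s, during which the arm holds its last target. There are 200 camera calls.

TASK

Get the leak tester's reading started: first turn the peak pointer of the round gauge back (counter-clockwise from above) fully to its zero stop. Then turn the spring-return dial of the selector unit clockwise past its first two click positions (one dot, two dots) to the third (three dots), never on towards the fourth (ring), which vents the test, and hold it there against its spring: finish still holding it, not letting go. Leave the gauge at zero and everything else on the bench where it is.

Things in the scene. Friction and masses are not known exactly. Their poses are not given: they have to be found in the camera images.
- peak_gauge: round pressure gauge lying face up on a grey square housing fixed to the bench, 112 x 112 mm, gauge body 100 mm across with a steel rim, white face with black scale strokes at 62 mm height. Origin: centre of the underside, straight below the knob's axis; +x is its back side (a short port sticks out there). It and the selector unit may stand either way round, left or right, and turned up to 0.35 rad.
- peak_reset (a joint): angle of the gauge's peak pointer and its reset knob, which are one piece, in rad: 0 = on the zero stop (end of travel), grows clockwise seen from above; starts 0.8 to 1.4. At 0 the pointer points 2.3 rad counter-clockwise from the gauge's +x. Stays where it is left (friction about 0.03 N m).
- reset_top (a point): centre of the top of the gauge's black reset knob, on its vertical axis, 96 mm above the bench. The knob is a bar 38 mm long, 11 mm thick and 27 mm high with upright flat sides, on a round hub 22 mm across and 8 mm high (hub starts at the face). x axis: along the bar, towards the pointer's tip (a white line on the bar's top marks that half); it turns with the knob; z up.
- selector_unit: white box fixed to the bench, 116 x 124 mm, its aluminium top plate at 64 mm height, carrying the dial. Origin: centre of the underside, straight below the dial's axis; +x is its back side (short port). Black marks on the plate round the dial, clockwise: a stroke (rest), one dot, two dots, three dots, a ring.
- test_dial (a joint): angle of the spring-return dial in rad: 0 = rest (stroke), grows clockwise seen from above. Click positions every 0.4: 0.4 one dot, 0.8 two dots, 1.2 three dots (wanted), 1.6 ring (vent, not wanted); end stop at 1.7. At 0 the dial's pointer end points 0.8 rad counter-clockwise from the unit's +x. The spring always drives it back to 0 when let go: torque 0.036 N m at rest, 0.084 at the third position, with clicks of +-0.022 felt on top.
- dial_top (a point): centre of the top of the black dial, on its vertical axis, 97 mm above the bench. The dial is a bar 46 mm long, 13 mm thick, with upright flat sides 27 mm high, above a round skirt 50 mm across and 6 mm high (skirt lies on the plate). x axis: along the bar, towards its pointer end (white line); it turns with the dial; z up.
- timer: loose white digital timer, 66 x 66 x 21 mm, between the two units; leave alone. Origin: centre of underside.
- tally: loose hand tally counter, 34 x 47 x 49 mm; leave alone. Origin: centre of underside.
- culture_flask: loose small culture flask lying flat, 100 x 51 x 23 mm; leave alone. Origin: centre of underside.
- dish_stack: loose stack of petri dishes, 95 mm across, 45 mm high; leave alone. Origin: centre of underside.
- scraper: loose label scraper, 44 x 124 x 9 mm; leave alone. Origin: centre of underside.
- reagent: loose reagent bottle with screw cap, 56 mm across, 104 mm high; leave alone. Origin: centre of underside.

How it is judged:
By the outcome, as a careful person would: the job done as asked, in the order asked, and still so for the second after the job is handed in, while the arm keeps its last pose, push and grip.
It also fails if it takes over 54 s, if anything falls off the work surface, if the arm or the gripper's body presses on something with over 40 N, if the wrist force passes 120 N, or if a joint passes its speed limit or range.

## Working session

There is one attempt and no reset: what is moved stays moved. The work goes in short steps, Python scripts to look and compute and a tool call to move; the robot and the scene stay as the last step left them, time stands still between calls to the robot, and variables do not carry over. Pictures are saved under pics/ and viewed, about 8 in all and at most 12, crops included, and the job is handed in when it is done.

Besides the shell and the picture viewer there is one more tool, called after "Request:" as a command line: name --pt "numbers of a row" for each row, then --argument value for the rest. play_rows: Moves the arm, as the interface text tells. Its arguments: {"type":"object","properties":{"plan":{"type":"array"},"grip_force":{"type":"number"}},"required":["plan"]}

```bash
mkdir -p pics; ls; python3 - <<'E'
from rig import sense, optics
import cv2,numpy as np
for n in("top","side"):
    c=optics.capture(n); cv2.imwrite(f"pics/{n}0.png",c["img"]); print(n,c["fx"],c["fy"],c["cx"],c["cy"],[k for k in c]); print(np.round(c["world_to_cam"],3).tolist())
print(sense())
E
```

```text
pics
top 406.4443097673962 406.4443097673962 258.79561304425687 197.17954706293537 ['img', 'fx', 'fy', 'cx', 'cy', 'world_to_cam']
[[-0.003, -1.0, -0.001, -29.767], [0.985, -0.003, 0.173, -539.914], [-0.173, -0.001, 0.985, -1393.044], [0.0, 0.0, 0.0, 1.0]]
side 364.02157484955296 364.02157484955296 248.47050700952477 189.43575441176668 ['img', 'fx', 'fy', 'cx', 'cy', 'world_to_cam']
[[0.989, -0.144, -0.016, -536.533], [0.096, 0.571, 0.816, -100.111], [-0.109, -0.808, 0.578, -1241.099], [0.0, 0.0, 0.0, 1.0]]
{'time_s': 0.1, 'joints': array([-1.44138902e+00,  3.13372042e-01,  1.49835216e+00, -8.80115640e-06,
        1.33099163e+00, -2.23401930e-01]), 'dq': array([-0.00094642, -0.00058518, -0.00128132,  0.00077726,  0.00184272,
       -0.00108102]), 'tau': array([ 2.51475038e-03, -4.12901545e+01, -2.60141838e+01, -1.56846213e-04,
        3.03745284e-03,  1.67366170e-05]), 'eef_pos': array([ 181.36176183, -492.43904327,  230.80693197]), 'ee_rot': array([-5.61168665e-04,  9.84480673e-01,  1.75492132e-01,  2.21140644e-05]), 'force': array([ 0.09554688, -0.21000909, -0.50152634]), 'wrist_torque': array([ 0.03233034, -0.0277354 ,  0.05532553]), 'grip_width': 0.9989032981516988}
```

View pics/top0.png

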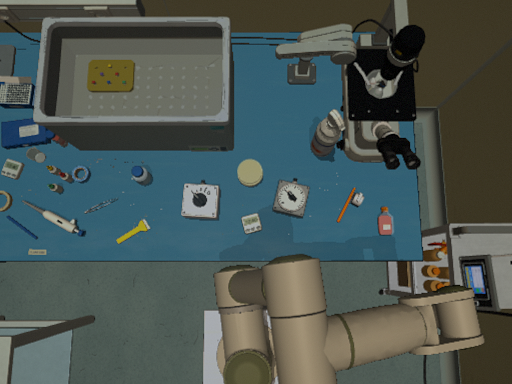

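View pics/side0.png

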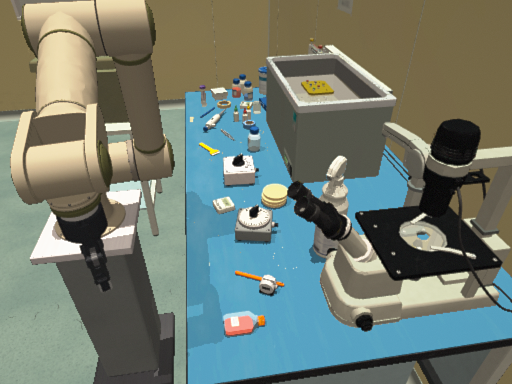

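The top view shows the selector unit at about (200,200) and the gauge at about (291,198), with the timer between them at (251,223). I'll crop both and measure them.

```bash
cat > h.py <<'E'
import numpy as np,cv2
from rig import sense,optics
def ray(c,u,v,z):
    W=np.array(c["world_to_cam"]);R=W[:3,:3];o=-R.T@W[:3,3]
    d=R.T@np.array([(u-c["cx"])/c["fx"],-(v-c["cy"])/c["fy"],-1]);return o+d*(z-o[2])/d[2]
def proj(c,p):
    W=np.array(c["world_to_cam"]);q=W[:3,:3]@np.array(p)+W[:3,3]
    return c["cx"]+c["fx"]*q[0]/-q[2], c["cy"]-c["fy"]*q[1]/-q[2]
def crop(c,u0,v0,w,h,s,name):
    cv2.imwrite(name,cv2.resize(c["img"][v0:v0+h,u0:u0+w],None,fx=s,fy=s,interpolation=cv2.INTER_CUBIC))
E
python3 - <<'E'
from h import *
c=optics.capture("top");im=c["img"];g=cv2.cvtColor(im,cv2.COLOR_BGR2GRAY)
b=im[175:225,175:315];
A=np.hstack([cv2.resize(im[177:225,176:224],(400,400),interpolation=cv2.INTER_CUBIC),cv2.resize(im[174:222,267:315],(400,400),interpolation=cv2.INTER_CUBIC)])
cv2.imwrite("pics/crop1.png",A)
# dark blobs (knobs)
for nm,(u0,v0,u1,v1) in dict(sel=(176,177,224,225),gau=(267,174,315,222)).items():
    sub=g[v0:v1,u0:u1];m=(sub<60).astype(np.uint8)
    n,l,s,ce=cv2.connectedComponentsWithStats(m)
    for i in range(1,n):
        if s[i,4]>8: 
            u,v=ce[i]+[u0,v0]; print(nm,s[i].tolist(),np.round([u,v],1),ray(c,u,v,90).round(1))
    # not-blue body
    hs=cv2.cvtColor(im[v0:v1,u0:u1],cv2.COLOR_BGR2HSV);m=((hs[...,1]<70)&(hs[...,2]>60)).astype(np.uint8)
    k=max(cv2.findContours(m,cv2.RETR_EXTERNAL,cv2.CHAIN_APPROX_NONE)[0],key=cv2.contourArea)
    r=cv2.minAreaRect(k);print(r, ray(c,r[0][0]+u0,r[0][1]+v0,62).round(1))
    P=np.array([ray(c,u+u0,v+v0,55)[:2] for u,v in cv2.boxPoints(r)]);print(P.round(1).tolist())
E
```

```text
sel [25, 3, 5, 4, 12] [203.  181.3] [588.5 161.5  90. ]
sel [41, 12, 4, 31, 55] [218.6 204.5] [507.1 106.3  90. ]
sel [17, 16, 14, 13, 127] [199.7 199.7] [524.1 171.4  90. ]
sel [23, 41, 15, 2, 16] [205.6 218.9] [457.6 150.   90. ]
((24.30294418334961, 23.061765670776367), (36.96772003173828, 36.27745056152344), 4.398705005645752) [527.6 173.5  62. ]
[[469.9, 242.5], [599.1, 236.6], [588.4, 105.6], [459.5, 113.5]]
gau [26, 4, 4, 3, 11] [294.6 179.1] [ 595.5 -155.7   90. ]
gau [21, 18, 8, 9, 35] [291.6 196.7] [ 533.8 -144.2   90. ]
gau [5, 34, 31, 10, 79] [286.1 213.6] [ 475.1 -124.3   90. ]
((24.08823585510254, 22.64706039428711), (31.529630661010742, 32.7423095703125), 14.03624439239502) [ 538.7 -144.6   62. ]
[[497.3, -76.9], [611.2, -106.1], [583.1, -214.1], [469.9, -183.5]]
```

View pics/crop1.png

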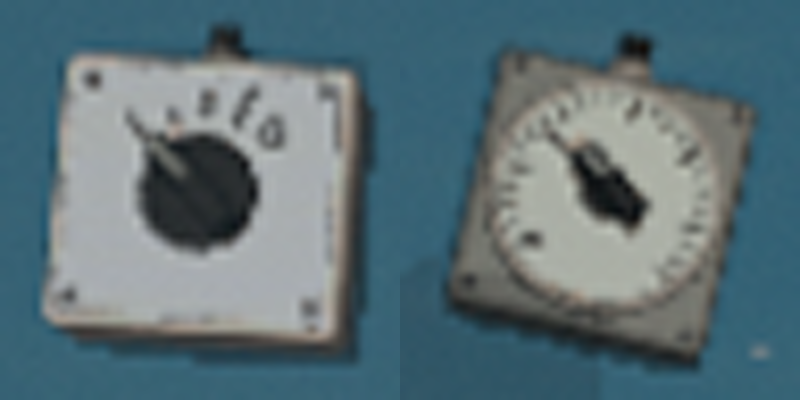

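The crop shows the dial at rest, centre near px (200,200) and pointer up-left at about 0.74 rad world. The gauge pointer is at about 0.7 rad and the unit's yaw about -0.25, so its zero is at about 2.05. I'll refine the centres with both views.

```bash
python3 - <<'E'
from h import *
c=optics.capture("top");s=optics.capture("side")
t=lambda u,v,z:ray(c,u,v,z).round(1)
im=c["img"]
# gauge face: bright low-sat
hs=cv2.cvtColor(im[174:222,267:315],cv2.COLOR_BGR2HSV);big=cv2.resize(hs,None,fx=8,fy=8,interpolation=cv2.INTER_CUBIC)
m=((big[...,2]>175)&(big[...,1]<60)).astype(np.uint8)
k=max(cv2.findContours(m,cv2.RETR_EXTERNAL,cv2.CHAIN_APPROX_NONE)[0],key=cv2.contourArea)
e=cv2.fitEllipse(cv2.convexHull(k));u,v=np.array(e[0])/8+[267,174]-.44;print("face",e,t(u,v,62))
g=cv2.resize(cv2.cvtColor(im[177:225,176:224],cv2.COLOR_BGR2GRAY),None,fx=8,fy=8,interpolation=cv2.INTER_CUBIC)
m=(g<95).astype(np.uint8);m=cv2.morphologyEx(m,cv2.MORPH_OPEN,np.ones((25,25)))
k=max(cv2.findContours(m,cv2.RETR_EXTERNAL,cv2.CHAIN_APPROX_NONE)[0],key=cv2.contourArea)
e=cv2.fitEllipse(cv2.convexHull(k));u,v=np.array(e[0])/8+[176,177]-.44;print("skirt",e,t(u,v,70),t(u,v,80))
# angles from crop1 pixels, pointer tip/centre on plane
f=lambda x,y,u0,v0:(x/8.333+u0-.44,y/8.333+v0-.44)
def ang(a,b):
    d=a-b;return np.arctan2(d[1],d[0]).round(3)
print("gauge ptr",ang(t(*f(145,130,267,174),64),t(*f(236,230,267,174),80)),"bar",ang(t(*f(175,140,267,174),96),t(*f(235,225,267,174),96)))
for q in [[(515-400,48),(752-400,103)],[(450-400,295),(695-400,355)]]:
    print("g edge",ang(t(*f(*q[0],267,174),58),t(*f(*q[1],267,174),58))-np.pi/2)
print("g left edge",ang(t(*f(110,50,267,174),58),t(*f(52,290,267,174),58)))
for q in [[(75,58),(352,72)],[(48,318),(330,335)]]:
    print("s edge",ang(t(*f(*q[0],176,177),64),t(*f(*q[1],176,177),64))-np.pi/2)
for p in ((532,-145),(527,172)):
    print(p,"side px",np.round(proj(s,[*p,96]),1),"top px",np.round(proj(c,[*p,96]),1))
cv2.imwrite("pics/side1.png",np.hstack([cv2.resize(s["img"][145:193,216:264],(400,400),interpolation=cv2.INTER_CUBIC),cv2.resize(s["img"][197:245,231:279],(400,400),interpolation=cv2.INTER_CUBIC)]))
E
```

```text
face ((205.09193420410156, 173.17926025390625), (131.55145263671875, 172.36993408203125), 128.0213165283203) [ 543.9 -148.6   62. ]Traceback (most recent call last):
  File "<stdin>", line 13, in <module>
cv2.error: OpenCV(4.12.0) /io/opencv/modules/imgproc/src/shapedescr.cpp:361: error: (-201:Incorrect size of input array) There should be at least 5 points to fit the ellipse in function 'fitEllipseNoDirect'
```

```bash
python3 - <<'E'
from h import *
c=optics.capture("top");s=optics.capture("side")
t=lambda u,v,z:ray(c,u,v,z).round(1)
f=lambda x,y,u0,v0:(x/8.333+u0-.44,y/8.333+v0-.44)
G=(267,174);S=(176,177)
def ang(a,b):
    d=a-b;return np.arctan2(d[1],d[0]).round(3)
print("face c",t(*f(205,200,*G),62),"skirt c",t(*f(199,190,*S),70))
print("gauge ptr",ang(t(*f(145,130,*G),64),t(*f(205,200,*G),64)),"bar",ang(t(*f(182,145,*G),96),t(*f(235,215,*G),96)))
print("g edges",[ang(t(*f(*a,*G),58),t(*f(*b,*G),58)) for a,b in [((115,48),(352,103)),((50,295),(295,355)),((110,50),(52,290))]])
print("s edges",[ang(t(*f(*a,*S),64),t(*f(*b,*S),64)) for a,b in [((75,58),(352,72)),((48,318),(330,335)),((70,60),(45,315))]])
for p in ((532,-145),(527,172)):
    print(p,"side px",np.round(proj(s,[*p,96]),1),"top px",np.round(proj(c,[*p,96]),1))
cv2.imwrite("pics/side1.png",np.hstack([cv2.resize(s["img"][145:193,216:264],(400,400),interpolation=cv2.INTER_CUBIC),cv2.resize(s["img"][197:245,231:279],(400,400),interpolation=cv2.INTER_CUBIC)]))
E
```

```text
face c [ 535.5 -144.8   62. ] skirt c [528.7 175.4  70. ]
gauge ptr 0.689 bar 0.629
g edges [np.float64(1.334), np.float64(1.325), np.float64(-0.244)]
s edges [np.float64(1.516), np.float64(1.507), np.float64(-0.066)]
(532, -145) side px [251.5 206.7] top px [292.  196.9]
(527, 172) side px [237.5 156. ] top px [199.3 198.6]
```

View pics/side1.png

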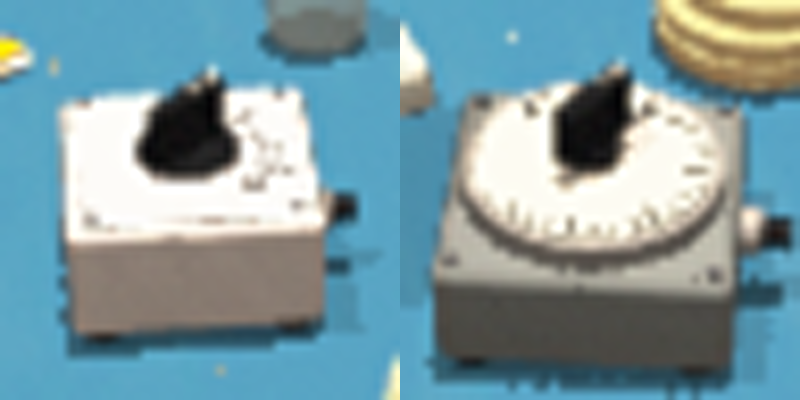

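The side crop confirms the layout: both knobs are where the top view puts them, and the gauge is the unit nearer the side camera. I'll use gauge axis ≈ (535,-145) with bar 0.68, and dial axis ≈ (528,174). Moving above the gauge now.

Request:
play_rows --pt "28 28 -5 0 0 0.03 0.1" --pt "28 28 -5 0 0 0.03 0.1" --pt "28 28 -5 0 0 0.03 0.1" --pt "28 28 -5 0 0 0.03 0.1" --pt "28 28 -5 0 0 0.03 0.1" --grip_force 30

```text
time_s: 0.77
eef_pos: [320.8, -351.9, 205.3]
ee_rot: [0.001, 0.969, 0.246, -0.0]
force: [0.0, -0.5, 0.2]
grip_width: 0.548
```

Request:
play_rows --pt "28 28 -5 0 0 0.03 0.1" --pt "28 28 -5 0 0 0.03 0.1" --pt "28 28 -5 0 0 0.03 0.1" --pt "28 28 -5 0 0 0.03 0.1" --pt "28 28 -5 0 0 0.03 0.1"

```text
time_s: 1.18
eef_pos: [465.8, -203.9, 180.1]
ee_rot: [0.002, 0.947, 0.321, 0.0]
force: [-0.6, -0.4, 0.2]
grip_width: 0.549
```

```bash
cat >> h.py <<'E'
def st():
    s=sense();w,x,y,z=s["ee_rot"]
    from scipy.spatial.transform import Rotation as Ro
    R=Ro.from_quat([x,y,z,w]).as_matrix()
    print("t",round(s["time_s"],2),"pos",s["eef_pos"].round(1),"yaw",np.arctan2(R[1,0],R[0,0]).round(3),"zax",R[:,2].round(3),"F",s["force"].round(1),"M",s["wrist_torque"].round(2),"grip",round(s["grip_width"],3),"q6",round(s["joints"][5],2))
    return s
E
python3 -c "
from h import *
st()
s=optics.capture('side');print(proj(s,[535.5,-144.8,62]),proj(s,[528.7,175.4,70]))"
```

```text
t 1.18 pos [ 465.8 -203.9  180.1] yaw 0.653 zax [ 0.002 -0.004 -1.   ] F [-0.6 -0.4  0.2] M [ 0.01 -0.02  0.07] grip 0.549 q6 0.28
(np.float64(252.6712966666862), np.float64(215.03662739934921)) (np.float64(238.09933262295453), np.float64(161.36329072507047))
```

Request:
play_rows --pt "24 20 -17 0 0 0.02 0.1" --pt "24 20 -17 0 0 0.01 0.1" --pt "21 19 -16 0 0 0 0.1" --pt "0 0 0 0 0 0 0.1" --pt "0 0 0 0 0 0 0.1"

```text
time_s: 1.65
eef_pos: [542.0, -134.0, 127.2]
ee_rot: [0.002, 0.94, 0.342, 0.001]
force: [-0.7, 0.4, 0.1]
grip_width: 0.552
```

```bash
python3 -c "
from h import *
st()
c=optics.capture('top');s=optics.capture('side')
cv2.imwrite('pics/g2.png',np.hstack([cv2.resize(c['img'][174:222,267:315],(400,400),interpolation=cv2.INTER_CUBIC),cv2.resize(s['img'][187:247,226:286],(400,400),interpolation=cv2.INTER_CUBIC)]))"
```

```text
t 1.65 pos [ 542.  -134.   127.2] yaw 0.699 zax [ 0.004 -0.003 -1.   ] F [-0.7  0.4  0.1] M [-0.   -0.03 -0.  ] grip 0.552 q6 0.42
```

View pics/g2.png

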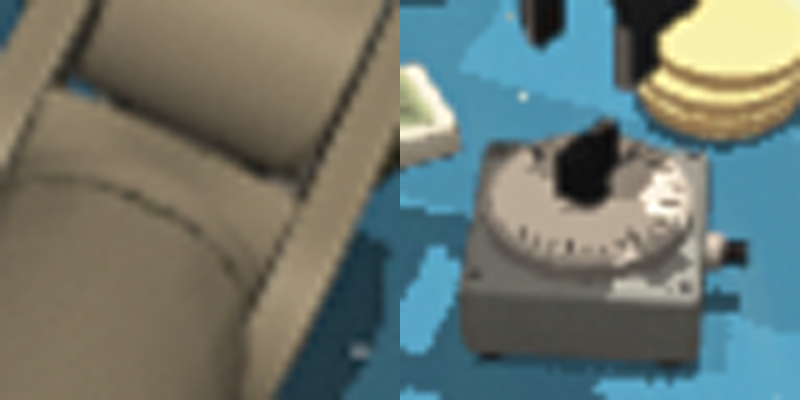

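The top view is blocked by the wrist. The side view shows the fingers straddling the knob direction, above and beyond it. Correcting the overshoot and descending.

Request:
play_rows --pt "-7 -11 0 0 0 -0.01 0.1" --pt "0 0 -10 0 0 0 0.1" --pt "0 0 0 0 0 0 0.1"

```text
time_s: 2.0
eef_pos: [533.0, -149.2, 118.7]
ee_rot: [0.003, 0.942, 0.335, 0.002]
force: [0.2, 0.9, -0.6]
grip_width: 0.553
```

Request:
play_rows --pt "0 0 -10 0 0 0 0.1" --pt "0 0 -10 0 0 0 0.1" --pt "0 0 -8 0 0 0 0.1" --pt "0 0 0 0 0 0 0.1"

```text
time_s: 2.33
eef_pos: [532.0, -150.9, 88.2]
ee_rot: [0.003, 0.943, 0.333, 0.002]
force: [-1.4, -0.9, -0.5]
grip_width: 0.553
```

```bash
python3 -c "
from h import *
st()
s=optics.capture('side')
cv2.imwrite('pics/g3.png',cv2.resize(s['img'][187:247,226:286],(500,500),interpolation=cv2.INTER_CUBIC))"
```

```text
t 2.33 pos [ 532.  -150.9   88.2] yaw 0.68 zax [ 0.007 -0.005 -1.   ] F [-1.4 -0.9 -0.5] M [-0.01  0.06  0.  ] grip 0.553 q6 0.4
```

View pics/g3.png

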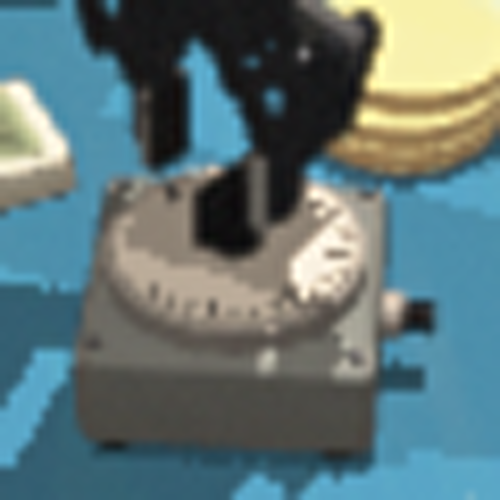

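The side view shows the knob between the two fingers (tips near (165,160) and (285,215), knob near (230,210)). Correcting the drift, going down to about 77, then closing.

Request:
play_rows --pt "2 4 -5 0 0 0 0.1" --pt "0 0 -4 0 0 0 0.1" --pt "0 0 0 0 0 0 0.1" --pt "0 0 0 0 0 0 -1" --pt "0 0 0 0 0 0 -1" --grip_force 30

```text
time_s: 2.8
eef_pos: [535.1, -146.2, 79.2]
ee_rot: [0.004, 0.943, 0.334, 0.003]
force: [0.4, 1.0, 0.1]
grip_width: 0.278
```

Request:
play_rows --pt "0 0 0 0 0 0 -1" --pt "0 0 0 0 0 0 -1" --pt "0 0 0 0 0 0 -1"

```text
time_s: 3.05
eef_pos: [536.7, -148.4, 79.8]
ee_rot: [0.007, 0.943, 0.334, 0.005]
force: [-0.0, 2.0, -0.6]
grip_width: 0.123
```

```bash
python3 -c "
from h import *
st()"
```

```text
t 3.05 pos [ 536.7 -148.4   79.8] yaw 0.68 zax [ 0.013 -0.01  -1.   ] F [-0.   2.  -0.6] M [ 0.68  0.21 -0.02] grip 0.123 q6 0.41
```

The grip holds at 10.5 mm, matching the knob. Turning CCW.

Request:
play_rows --pt "0 0 0 0 0 0.09 -1" --pt "0 0 0 0 0 0.09 -1" --pt "0 0 0 0 0 0.09 -1" --pt "0 0 0 0 0 0.09 -1" --pt "0 0 0 0 0 0.09 -1"

```text
time_s: 3.47
eef_pos: [537.4, -149.0, 79.8]
ee_rot: [0.006, 0.84, 0.542, 0.007]
force: [3.7, -0.7, -2.9]
grip_width: 0.118
```

```bash
python3 -c "
from h import *
st()"
```

```text
t 3.47 pos [ 537.4 -149.    79.8] yaw 1.147 zax [ 0.018 -0.003 -1.   ] F [ 3.7 -0.7 -2.9] M [-0.09 -0.15 -0.02] grip 0.118 q6 -0.06
```

Request:
play_rows --pt "0 0 0 0 0 0.09 -1" --pt "0 0 0 0 0 0.09 -1" --pt "0 0 0 0 0 0.09 -1" --pt "0 0 0 0 0 0.09 -1" --pt "0 0 0 0 0 0 -1"

```text
time_s: 3.88
eef_pos: [538.2, -149.2, 79.8]
ee_rot: [0.006, 0.722, 0.692, 0.009]
force: [2.1, -1.1, -0.8]
grip_width: 0.116
```

```bash
python3 -c "
from h import *
st()"
```

```text
t 3.88 pos [ 538.2 -149.2   79.8] yaw 1.528 zax [ 0.02   0.004 -1.   ] F [ 2.1 -1.1 -0.8] M [-0.08  0.15 -0.  ] grip 0.116 q6 -0.45
```

Smooth, with low forces. Continuing to the stop, expected near yaw 2.06.

Request:
play_rows --pt "0 0 0 0 0 0.09 -1" --pt "0 0 0 0 0 0.09 -1" --pt "0 0 0 0 0 0.09 -1" --pt "0 0 0 0 0 0.09 -1" --pt "0 0 0 0 0 0.05 -1"

```text
time_s: 4.3
eef_pos: [539.1, -149.2, 79.8]
ee_rot: [0.005, 0.565, 0.825, 0.01]
force: [3.0, -0.3, -2.2]
grip_width: 0.12
```

```bash
python3 -c "
from h import *
st()"
```

```text
t 4.3 pos [ 539.1 -149.2   79.8] yaw 1.941 zax [ 0.019  0.011 -1.   ] F [ 3.  -0.3 -2.2] M [-0.21 -0.03 -0.08] grip 0.12 q6 -0.87
```

Request:
play_rows --pt "0 0 0 0 0 0.05 -1" --pt "0 0 0 0 0 0.05 -1" --pt "0 0 0 0 0 0.05 -1"

```text
time_s: 4.55
eef_pos: [539.3, -149.0, 79.8]
ee_rot: [0.004, 0.502, 0.865, 0.01]
force: [1.2, -0.9, -2.7]
grip_width: 0.121
```

```bash
python3 -c "
from h import *
st()"
```

```text
t 4.55 pos [ 539.3 -149.    79.8] yaw 2.09 zax [ 0.018  0.013 -1.   ] F [ 1.2 -0.9 -2.7] M [-0.32 -0.11 -0.51] grip 0.121 q6 -1.02
```

Request:
play_rows --pt "0 0 0 0 0 0.05 -1" --pt "0 0 0 0 0 0.05 -1"

```text
time_s: 4.72
eef_pos: [539.5, -149.0, 79.9]
ee_rot: [0.004, 0.46, 0.888, 0.011]
force: [0.7, -1.1, -1.6]
grip_width: 0.118
```

```bash
python3 -c "
from h import *
st()
s=optics.capture('side')
cv2.imwrite('pics/g4.png',cv2.resize(s['img'][187:247,226:286],(500,500),interpolation=cv2.INTER_CUBIC))"
```

```text
t 4.72 pos [ 539.5 -149.    79.9] yaw 2.185 zax [ 0.017  0.016 -1.   ] F [ 0.7 -1.1 -1.6] M [-0.34  0.09 -1.57] grip 0.118 q6 -1.12
```

The wrist moment climbs to -1.57 N·m, so the knob is firmly on the zero stop. Easing the torque slightly while keeping it on the stop, then opening.

Request:
play_rows --pt "0 0 0 0 0 -0.06 -1" --pt "0 0 0 0 0 0 -1"

```text
time_s: 4.93
eef_pos: [539.4, -149.0, 79.8]
ee_rot: [0.004, 0.491, 0.871, 0.011]
force: [2.1, -0.3, -3.0]
grip_width: 0.117
```

```bash
python3 -c "
from h import *
st()"
```

```text
t 4.93 pos [ 539.4 -149.    79.8] yaw 2.116 zax [ 0.019  0.016 -1.   ] F [ 2.1 -0.3 -3. ] M [-0.29 -0.05 -0.88] grip 0.117 q6 -1.05
```

Request:
play_rows --pt "0 0 0 0 0 0 0.1" --pt "0 0 0 0 0 0 0.1" --pt "0 0 0 0 0 0 0.1" --pt "0 0 0 0 0 0 0.1"

```text
time_s: 5.27
eef_pos: [539.3, -148.8, 80.5]
ee_rot: [0.004, 0.49, 0.872, 0.011]
force: [-0.7, 0.2, -0.8]
grip_width: 0.55
```

Request:
play_rows --pt "0 0 12 0 0 0 0.1" --pt "0 0 16 0 0 0 0.1" --pt "0 0 20 0 0 0 0.1" --pt "0 0 10 0 0 0 0.1"

```text
time_s: 5.6
eef_pos: [537.8, -148.1, 138.3]
ee_rot: [0.002, 0.489, 0.872, 0.011]
force: [-0.1, -0.1, 0.1]
grip_width: 0.554
```

Request:
play_rows --pt "0 27 0 0 0 -0.115 0.1" --pt "0 27 0 0 0 -0.115 0.1" --pt "0 27 0 0 0 -0.115 0.1" --pt "0 27 0 0 0 -0.115 0.1" --pt "0 27 0 0 0 -0.115 0.1"

```text
time_s: 6.02
eef_pos: [538.6, -13.7, 141.3]
ee_rot: [0.008, 0.726, 0.688, 0.009]
force: [0.5, 0.3, -0.0]
grip_width: 0.553
```

Request:
play_rows --pt "0 27 0 0 0 -0.115 0.1" --pt "0 27 0 0 0 -0.115 0.1" --pt "0 27 0 0 0 -0.115 0.1" --pt "0 27 0 0 0 -0.115 0.1" --pt "0 27 0 0 0 -0.115 0.1"

```text
time_s: 6.43
eef_pos: [537.3, 128.0, 141.0]
ee_rot: [0.011, 0.897, 0.441, 0.006]
force: [0.6, -0.2, -0.0]
grip_width: 0.55
```

```bash
python3 -c "
from h import *
st()
c=optics.capture('top')
cv2.imwrite('pics/g5.png',cv2.resize(c['img'][174:222,267:315],(500,500),interpolation=cv2.INTER_CUBIC))"
```

```text
t 6.43 pos [537.3 128.  141. ] yaw 0.914 zax [ 0.021 -0.014 -1.   ] F [ 0.6 -0.2 -0. ] M [-0.03  0.02 -0.03] grip 0.55 q6 0.69
```

View pics/g5.png

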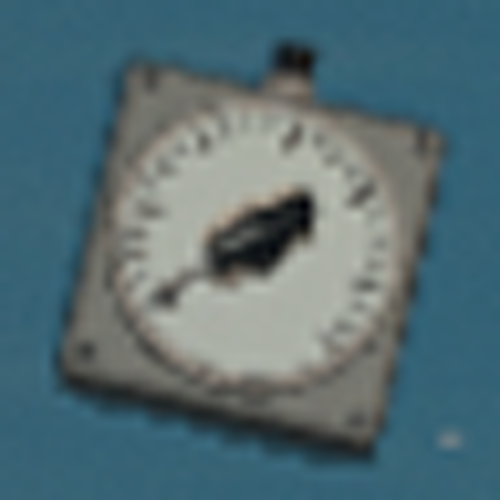

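The pointer now lies on the black zero mark (tip at about (165,295) from centre (255,250), roughly 2.03 rad world). The gauge is at zero. On to the dial, also levelling the tool.

Request:
play_rows --pt "-3 20 0 0.007 0.01 -0.08 0.1" --pt "-2 12 0 0.007 0.01 -0.05 0.1" --pt "0 3 0 0 0 -0.02 0.1" --pt "0 0 0 0 0 0 0.1" --pt "0 0 0 0 0 0 0.1"

```text
time_s: 6.9
eef_pos: [530.6, 171.9, 140.2]
ee_rot: [-0.0, 0.93, 0.368, -0.001]
force: [0.1, -0.9, -0.6]
grip_width: 0.547
```

```bash
python3 -c "
from h import *
st()"
```

```text
t 6.9 pos [530.6 171.9 140.2] yaw 0.753 zax [-0.002  0.    -1.   ] F [ 0.1 -0.9 -0.6] M [-0.01 -0.02 -0.02] grip 0.547 q6 0.92
```

Request:
play_rows --pt "0 1 -12 0 0 -0.01 0.1" --pt "0 0 -12 0 0 0 0.1" --pt "0 0 -10 0 0 0 0.1" --pt "0 0 -4 0 0 0 0.1" --pt "0 0 0 0 0 0 0.1"

```text
time_s: 7.32
eef_pos: [531.2, 170.8, 100.9]
ee_rot: [0.0, 0.931, 0.364, -0.0]
force: [-0.7, -0.3, -0.1]
grip_width: 0.554
```

```bash
python3 -c "
from h import *
st()
s=optics.capture('side')
cv2.imwrite('pics/d1.png',cv2.resize(s['img'][132:192,208:268],(500,500),interpolation=cv2.INTER_CUBIC))"
```

```text
t 7.32 pos [531.2 170.8 100.9] yaw 0.746 zax [-0. -0. -1.] F [-0.7 -0.3 -0.1] M [-0.03 -0.07  0.02] grip 0.554 q6 0.93
```

View pics/d1.png

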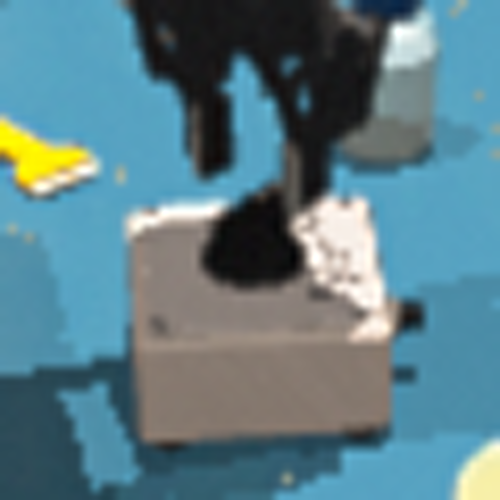

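The side view shows the dial between the fingers (tips near (210,170) and (305,200), dial at (250,240)). Descending and closing.

Request:
play_rows --pt "0 2 -8 0 0 0 0.1" --pt "0 0 -8 0 0 0 0.1" --pt "0 0 -3 0 0 0 0.1" --pt "0 0 0 0 0 0 0.1"

```text
time_s: 7.7
eef_pos: [532.0, 172.8, 81.7]
ee_rot: [0.0, 0.931, 0.364, 0.001]
force: [0.0, -0.4, -0.5]
grip_width: 0.549
```

```bash
python3 -c "
from h import *
st()"
```

```text
t 7.7 pos [532.  172.8  81.7] yaw 0.746 zax [ 0.002 -0.    -1.   ] F [ 0.  -0.4 -0.5] M [-0.08 -0.    0.02] grip 0.549 q6 0.93
```

Request:
play_rows --pt "-1 0 -2 0 0 0 -1" --pt "0 0 0 0 0 0 -1" --pt "0 0 0 0 0 0 -1" --pt "0 0 0 0 0 0 -1" --pt "0 0 0 0 0 0 -1" --grip_force 40

```text
time_s: 8.12
eef_pos: [529.1, 174.9, 79.9]
ee_rot: [-0.002, 0.931, 0.364, -0.0]
force: [1.4, -0.9, -5.1]
grip_width: 0.141
```

Request:
play_rows --pt "0 0 0 0 0 0 -1" --pt "0 0 0 0 0 0 -1" --pt "0 0 0 0 0 0 -1"

```text
time_s: 8.37
eef_pos: [529.2, 174.8, 79.8]
ee_rot: [-0.002, 0.931, 0.364, -0.0]
force: [-0.2, 1.0, -0.7]
grip_width: 0.14
```

```bash
python3 -c "
from h import *
st()"
```

```text
t 8.37 pos [529.2 174.8  79.8] yaw 0.745 zax [-0.002  0.003 -1.   ] F [-0.2  1.  -0.7] M [-0.07 -0.08 -0.13] grip 0.14 q6 0.93
```

Gripped at 12 mm with yaw 0.745 at rest, so the target yaw is about -0.455. Turning clockwise in steps.

Request:
play_rows --pt "0 0 0 0 0 -0.09 -1" --pt "0 0 0 0 0 -0.09 -1" --pt "0 0 0 0 0 -0.09 -1" --pt "0 0 0 0 0 -0.09 -1" --pt "0 0 0 0 0 -0.09 -1"

```text
time_s: 8.78
eef_pos: [529.3, 174.4, 79.9]
ee_rot: [-0.001, 0.99, 0.139, 0.0]
force: [-0.0, -0.2, -1.7]
grip_width: 0.141
```

Request:
play_rows --pt "0 0 0 0 0 -0.09 -1" --pt "0 0 0 0 0 -0.09 -1" --pt "0 0 0 0 0 -0.09 -1" --pt "0 0 0 0 0 -0.09 -1" --pt "0 0 0 0 0 0 -1"

```text
time_s: 9.2
eef_pos: [529.3, 174.0, 79.9]
ee_rot: [-0.001, 0.999, -0.051, 0.0]
force: [0.5, 0.5, -1.3]
grip_width: 0.14
```

```bash
python3 -c "
from h import *
st()"
```

```text
t 9.2 pos [529.3 174.   79.9] yaw -0.101 zax [ 0.     0.002 -1.   ] F [ 0.5  0.5 -1.3] M [0.02 0.   0.07] grip 0.14 q6 1.78
```

Request:
play_rows --pt "0 0 0 0 0 -0.09 -1" --pt "0 0 0 0 0 -0.09 -1" --pt "0 0 0 0 0 -0.07 -1" --pt "0 0 0 0 0 -0.05 -1" --pt "0 0 0 0 0 0 -1"

```text
time_s: 9.62
eef_pos: [529.2, 173.7, 79.9]
ee_rot: [-0.001, 0.98, -0.199, -0.0]
force: [-0.2, 1.1, -1.5]
grip_width: 0.139
```

```bash
python3 -c "
from h import *
st()"
```

```text
t 9.62 pos [529.2 173.7  79.9] yaw -0.4 zax [-0.     0.001 -1.   ] F [-0.2  1.1 -1.5] M [-0.03  0.03  0.02] grip 0.139 q6 2.08
```

Request:
play_rows --pt "0 0 0 0 0 -0.05 -1" --pt "0 0 0 0 0 0 -1" --pt "0 0 0 0 0 0 -1"

```text
time_s: 9.87
eef_pos: [529.1, 173.7, 79.8]
ee_rot: [-0.0, 0.976, -0.218, -0.0]
force: [0.5, 0.9, -2.0]
grip_width: 0.141
```

```bash
python3 -c "
from h import *
st()
s=optics.capture('side');c=optics.capture('top')
a=cv2.resize(s['img'][137:187,213:263],(400,400),interpolation=cv2.INTER_CUBIC);b=cv2.resize(c['img'][177:225,176:224],(400,400),interpolation=cv2.INTER_CUBIC)
cv2.imwrite('pics/d2.png',np.hstack([a,b]))"
```

```text
t 9.87 pos [529.1 173.7  79.8] yaw -0.44 zax [-0.     0.001 -1.   ] F [ 0.5  0.9 -2. ] M [-0.04 -0.02  0.1 ] grip 0.141 q6 2.12
```

View pics/d2.png

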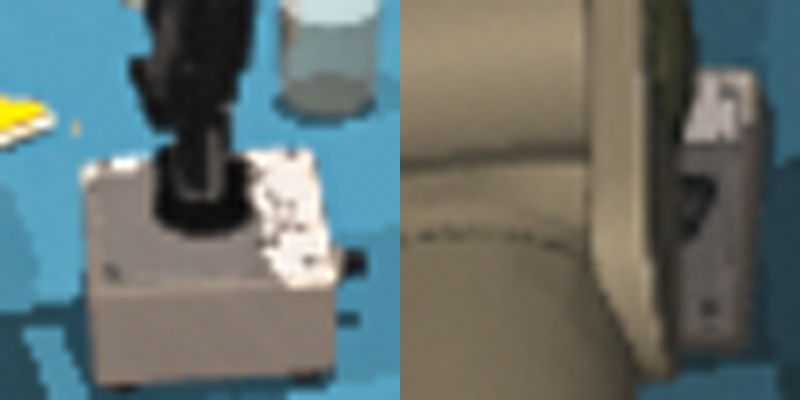

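The side view shows the fingers clamped on the dial bar, which now points to the right side. The top view is blocked by the wrist. The turn so far is 1.185 rad, so I'll add a tiny nudge and check it holds.

Request:
play_rows --pt "0 0 0 0 0 -0.015 -1" --pt "0 0 0 0 0 0 -1" --pt "0 0 0 0 0 0 -1" --pt "0 0 0 0 0 0 -1" --pt "0 0 0 0 0 0 -1"

```text
time_s: 10.38
eef_pos: [529.2, 173.7, 79.9]
ee_rot: [-0.0, 0.974, -0.225, -0.0]
force: [0.8, 0.1, -1.3]
grip_width: 0.142
```

Request:
play_rows --pt "0 0 0 0 0 0 -1" --pt "0 0 0 0 0 0 -1" --pt "0 0 0 0 0 0 -1" --pt "0 0 0 0 0 0 -1" --pt "0 0 0 0 0 0 -1"

```text
time_s: 10.8
eef_pos: [529.2, 173.7, 79.9]
ee_rot: [-0.0, 0.974, -0.224, -0.0]
force: [-0.2, 1.0, -1.1]
grip_width: 0.142
```

```bash
python3 -c "
from h import *
st()
c=optics.capture('top');s=optics.capture('side')
a=cv2.resize(c['img'][165:235,236:316],(400,350),interpolation=cv2.INTER_CUBIC);b=cv2.resize(s['img'][80:350,190:310],(400,350))
b=cv2.resize(s['img'][150:350,180:320],(245,350))
cv2.imwrite('pics/f.png',np.hstack([a,b]))"
```

```text
t 10.8 pos [529.2 173.7  79.9] yaw -0.453 zax [-0.     0.001 -1.   ] F [-0.2  1.  -1.1] M [-0.08  0.07  0.11] grip 0.142 q6 2.13
```

View pics/f.png

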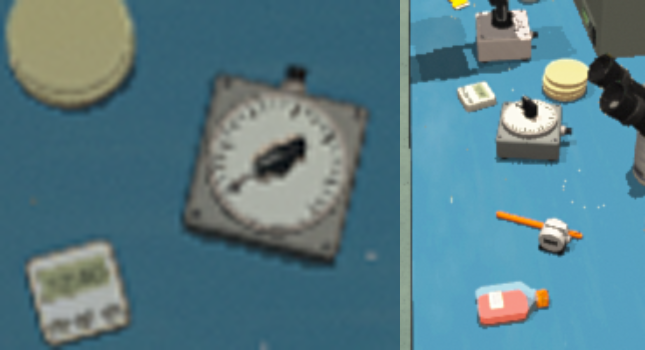

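The gauge pointer is still on its zero mark (about (235,187) in the crop), and the timer and dishes are undisturbed. The arm holds steady at yaw -0.453, a turn of about 1.198 rad, with the spring moment on the wrist. Handing in.

```bash
python3 -c "
from rig import ctrl
print(ctrl.finish_job())"
```

```text
the job is handed in; nothing more can be done
None
```

The gauge is back on its zero stop, and the arm is holding the selector dial at three dots. I handed the job in at about 10.8 s.

- **Gauge:** I turned the reset knob counter-clockwise until the wrist moment rose to about 1.6 N·m, which means it was hard on its stop. After release, the top view showed the pointer on the zero mark at about 2.03 rad (2.06 expected). It was still there in the last picture.
- **Dial:** I turned it clockwise from gripper yaw 0.745 to -0.453, about 1.20 rad (wanted 1.2), without going past that. The dial was still gripped at 12 mm with 40 N, and the yaw stayed steady over the last half second. The wrist read about 0.1 N·m, which fits the spring.
- **Not confirmed:** the wrist blocked the top view of the dial, so its final angle comes from the gripper rotation and not from seeing the three dots.
- **Everything else:** forces on the arm stayed at a few newtons. The timer, dishes, tally counter and flask look undisturbed in the last picture. The scraper and reagent bottle were mostly outside that crop, but the arm did not go near them.

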